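# Feel the gap of a gear gauge with a feeler blade

### The arm

A 6-joint arm with a two-finger parallel gripper is mounted at the origin on the work surface. World frame = base frame: x ahead of the robot, y to its left, z up, the work surface at z = 0. Lengths are in m, angles in rad, forces in N, time in s.
With the tool pointing down it reaches from about 0.35 to 0.85 m from the base axis. Payload 8.1 kg.
Tool frame: the origin (TCP) lies between the finger pads; the fingertips stand ctrl.tip_extent ahead of it and the grasp point (between the pads) lies 6 mm ahead of it (ctrl.tip_extent is the distance from the TCP to the fingertips, in m); z points along the fingers, y is the line along which they close (so a half turn about z gives the same grasp; the last joint's range is limited). The gripper opens to 93 mm and grips with 3 to 60 N. Pads are 15 mm wide; open, the fingers measure 128 mm over their backs; the gripper's body (75 mm by 188 mm) begins 65 mm behind the grasp point.
Start: joints at [1.164, 0.13, 1.488, -0, 1.523, -0.085], TCP at [0.19, 0.569, 0.244] pointing down, gripper open.
Joint ranges: [-2.96, 2.96], [-0.89, 2.26], [0.02, 2.5], [-1.34, 4.48], [0, 2.73], [-2.66, 2.66]. Speed limits (rad/s): [2.39, 2.39, 2.79, 3.14, 3.14, 3.14].

### API

Orientations are given as a unit quaternion [x, y, z, w].
In Python, from station import ctrl, vision gives the robot as it stands.
- The arm moves only by the shell command python3 -m creep 'ROWS' [FORCE]. ROWS is JSON, a list of rows, each a list of 3 entries, a list of its own where there are three numbers: the shift along the tool's x, y, z in mm, then the turn about the tool's z in rad, then the finger opening in mm, from 0 to 93. In form: [[[tx, ty, tz], twist, claw], ...]. A call has exactly 10 rows; each row shifts and turns the commanded pose from where the row before left it, along the tool's axes as they then stand; what a row does not reach is not made up. A row lasts 1/10 s, in which the tool goes at most 50 mm and 8.59 degrees, less where a joint would pass 70% of its speed; a pose out of reach is approached as far as the arm can. A call is refused whole if a number of a shift passes 50 or a number of a turn 0.15, either way. A call with a gripper value outside its range is refused whole. The fingers move at their own pace and stop on an object; FORCE is the grip in N (left out, the last holds). Time passes only in rows, so rows that do not move let the fingers close, or fill a call up. It gives the time, the measured TCP pose, the force, the opening and the grip force at its end, in the units of the state.
- ctrl.get_state(): the state, without advancing time (a new reading comes with each control period).
- vision.read_camera(name): name is "side" or "top" or "wrist"; returns the picture (480x640x3 uint8, red, green, blue); there is no depth.
- vision.camera_info(name): a dict with "K" (3x3 intrinsics, pixels), "k1" (the pictures are not rectified: a ray, as slopes to the right and down, at radius r is drawn at 1 + k1 r^2 times it, then the intrinsics apply), "extrinsics" (4x4, takes a point from camera to world coordinates). Camera axes: x right, y up, looking along -z (the intrinsics and any distortion apply to the point x, -y, -z); pixel columns grow to the right and rows downward; lengths in m; the calibration is good to about 2 mm. A picture is of the moment at which its call begins: read the wrist's pose just before it. camera_info takes no time and is no camera call; for the wrist camera it gives the pose at the moment of the call.
- ctrl.job_done(): hands the job in; it is judged then, once.
The state is a dict: "time": time; "q": joint angles; "qvel": joint speeds; "joint_torque": joint torques, N m; "tcp_pos": TCP position; "ee_rot": TCP orientation; "ft_force": force on the tool from outside, world axes, zero at the start; "torque": the same for the moment, N m; "opening": finger opening in m; "grip_force": force on a finger pad.
Only numpy, scipy, OpenCV 4.12 (cv2) and the standard library are available. Lean on these libraries where they do the work, as an engineer would, in place of code of your own. Each camera call takes 0.05 s, during which the arm holds its last target. There are 200 camera calls.

### The job

Lift the lid of the grey gauge case until it leans back on its stop, then take the feeler blade out of the case by its grip and slide it, upright, down between the two plates of the gap gauge until it drags snugly against both, with about half of the blade in. Finish while holding it there: keep hold of the grip, do not push the blade in up to its grip, and leave the half gear, the lens and the bearing ring where they are.

Things in the scene. Friction and masses are not known exactly. Their poses are not given: they have to be found in the camera images.
- case: fixed grey open-topped case, 140 (its x) x 150 (its y) x 107 mm high, walls 5 mm; origin at the centre of its underside, z up; the lid's hinge is at its +x side and the bar handle at its -x side. At its centre stands a black block 43 x 34 mm, top 59 mm above the table, with an upright slot 23 (along x) x 5 mm (along y) in which the blade stands. The case stands on the robot's left or right, the gauge on the other side, up to 0.3 rad askew
- lid (a joint): angle of the case lid: 0 shut, grows as it opens upward and away; past about 1.6 rad it falls open on its own and rests on its stop at 1.85 rad; below that it falls shut. The lid is a grey plate 140 x 150 x 8 mm, 0.25 kg, with a steel bar handle in front of its free edge; no latch
- lid_hinge (a point): point on the hinge line at its middle, 70 mm beyond the case centre (+x of case), 107 mm above the table; the hinge line runs along the case's y
- lid_handle (a point): middle of the bar handle: a round steel bar 10 mm thick lying along the case's y, 72 mm free between its arms, parallel to the hinge and 180 mm from it, 40 mm clear in front of the lid's free edge (bar centre to edge). Shut: 111 mm above the table. It can be gripped from above across the bar and turns in the fingers as the lid swings
- blade: loose feeler blade, 65 g: steel strip 20 (its x) x 3 (its y) x 50 mm long hanging below a plain aluminium grip 28 (x) x 14 (y) x 40 mm high; origin at the centre of the grip's underside, z up through the grip. At the start it stands upright in the slot of the case block, the grip's underside resting on the block 59 mm above the table, its axes along those of the case
- blade_tip (a point): centre of the blade's lower end, 50 mm below the blade's origin
- gauge: fixed gap gauge: grey base 90 (its x) x 130 (its y) x 18 mm; origin at the centre of its underside, z up. On it a small head with two upright steel plates, both 40 mm wide (x), top 80 mm above the table, facing each other across its y; each reaches at most 14 mm from the gap centre
- gap_mouth (a point): middle of the gap between the plates at the height of their tops (80 mm above the table), on the head; x along the gap's width, y across it, z up. The gap is about 11 mm wide at the top, narrows over the first 14 mm to 1.5 mm, and is parallel below that for more than 40 mm; the blade's thickness opens it by 1.5 mm. The head floats up to 8 mm along y (weak spring) and so centres itself on the blade. Its open middle is within 1 mm of this point in y
- plate_a: the gauge's plate on its -y side; origin at table height below its inner face. Each plate is sprung towards the other, about 2.4 N at rest and 3 N with the blade in, so that the blade drags with a few newtons
- plate_b: the gauge's plate on its +y side, the mirror image of plate_a
- gear_half: bystander: half of a dark steel gear lying flat, 50 mm radius, 24 mm high
- objective: bystander: black microscope lens, 44 mm across, 52 mm tall, upright
- bearing: bystander: steel bearing ring lying flat, 62 mm across, 16 mm high
Not all that is in view belongs to the job. Leave any blue look-alike of the case alone.

How it is judged:
On the way, in this order (a step that is already met when the one before it is completed fails the run):
1. the lid is open and leaning on its stop (value of joint lid above 1.75 rad), for 0.3 s.
2. the blade, held in the fingers, is lifted clear of the case (z of blade_tip in the frame of case above 0.108 m and contact force between the fingers and blade above 1.5 N), for 0.1 s.
At the end, for the whole second after the job is handed in: Lid resting on its stop (above 1.75 rad); blade upright (within 0.12 rad) between the plates, its lower end 17 to 36 mm below their tops and within 12 mm of the middle of their width, touching each plate with more than 0.8 N, still (under 10 mm/s) and held in the fingers (over 1.5 N) (value of joint lid above 1.75 rad and z of blade_tip in the frame of gap_mouth between -0.036 and -0.017 m and x of blade_tip in the frame of gap_mouth between -0.012 and 0.012 m and y of blade_tip in the frame of gap_mouth between -0.003 and 0.003 m and angle between blade's own z axis and vertical below 0.12 rad and angle between the y axis of blade and the y axis of gap_mouth, either way round below 0.15 rad and contact force between blade and plate_a above 0.8 N and contact force between blade and plate_b above 0.8 N and contact force between the fingers and blade above 1.5 N and linear speed of blade below 0.01 m/s); the arm keeps its last pose, push and grip.
It fails at once if the blade was pushed in nearly up to its grip (over 44 mm deep) (z of blade_tip in the frame of gap_mouth below -0.044 m and x of blade_tip in the frame of gap_mouth between -0.03 and 0.03 m and y of blade_tip in the frame of gap_mouth between -0.015 and 0.015 m).
It fails at once if a bystander (gear_half) was moved more than 20 mm (distance of gear_half from where it was at the start of the episode above 0.02 m).
It fails at once if a bystander (objective) was moved more than 20 mm (distance of objective from where it was at the start of the episode above 0.02 m).
It fails at once if a bystander (bearing) was moved more than 20 mm (distance of bearing from where it was at the start of the episode above 0.02 m).
It also fails if it takes over 51 s, if anything falls off the work surface, if the arm or the gripper's body presses on something with over 40 N, if the wrist force passes 120 N, or if a joint passes its speed limit or range.

## Working session

There is one attempt and no reset: what is moved stays moved. The work goes in short steps, Python scripts to look and compute and a shell command to move; the robot and the scene stay as the last step left them, time stands still between calls to the robot, and variables do not carry over. Pictures are saved under pics/ and viewed, at most 10 in all, crops included, and the job is handed in when it is done.

```bash
ls; mkdir -p pics
python3 - <<'E'
from station import ctrl, vision
import cv2,numpy as np
s=ctrl.get_state(); print({k:np.round(v,3).tolist() for k,v in s.items()}, ctrl.tip_extent)
for n in ("top","side"):
    i=vision.camera_info(n); print(n,np.round(i["K"],1).tolist(),i["k1"],np.round(i["extrinsics"],3).tolist())
    im=vision.read_camera(n); cv2.imwrite(f"pics/{n}0.png",im[:,:,::-1])
E
```

```text
pics
{'time': 0.0, 'q': [1.164, 0.131, 1.489, -0.0, 1.523, -0.085], 'qvel': [-0.0, -0.0, 0.0, 0.001, -0.001, 0.0], 'joint_torque': [-0.001, -55.979, -49.18, 0.077, 0.034, -0.0], 'tcp_pos': [0.19, 0.569, 0.243], 'ee_rot': [0.16, 0.987, -0.001, -0.0], 'ft_force': [0.109, 0.802, 0.234], 'torque': [-0.039, -0.008, -0.016], 'grip_force': 0.0, 'opening': 0.093} 0.025
top [[474.9, 0.0, 323.4], [0.0, 474.9, 240.3], [0.0, 0.0, 1.0]] -0.046286041796768145 [[0.003, 0.985, -0.173, 0.302], [-1.0, 0.004, 0.008, 0.009], [0.009, 0.173, 0.985, 0.999], [0.0, 0.0, 0.0, 1.0]]
side [[588.4, 0.0, 315.4], [0.0, 588.4, 234.9], [0.0, 0.0, 1.0]] 0.04114896004546462 [[0.815, 0.457, -0.356, -0.045], [-0.579, 0.627, -0.521, -0.748], [-0.015, 0.631, 0.776, 1.214], [0.0, 0.0, 0.0, 1.0]]
```

View pics/top0.png

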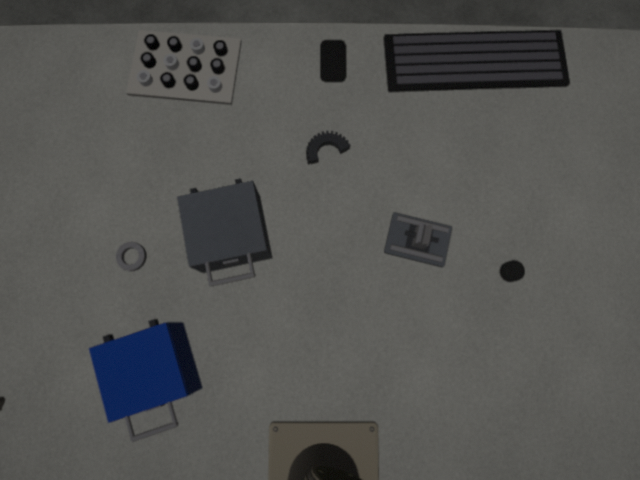

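View pics/side0.png

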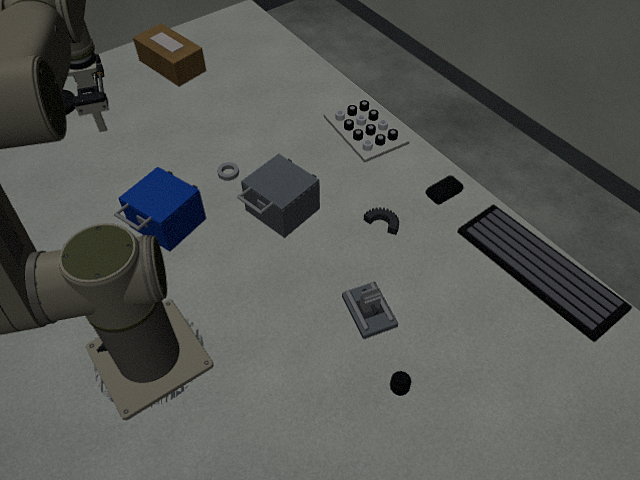

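The top view shows the grey case on the left (lid about 178–270, 182–270, with its bar at about (231,281)). The gauge is on the right (base centre about (418,239), plates about (420,236)). The gear is at (328,148), the bearing at (131,256), the lens at (512,271), and the blue decoy at (145,370). I'll zoom in on the case and the gauge.

```bash
cat > h.py <<'E'
from station import ctrl, vision
import cv2,numpy as np
from scipy.spatial.transform import Rotation as R
def ray(info,uv):
    K=np.array(info["K"]);d=np.array([(uv[0]-K[0,2])/K[0,0],(uv[1]-K[1,2])/K[1,1]]);s=d.copy()
    for _ in range(20): s=d/(1+info["k1"]*(s@s))
    E=np.array(info["extrinsics"]); return E[:3,3],E[:3,:3]@np.array([s[0],-s[1],-1])
def onplane(info,uv,z):
    o,d=ray(info,uv); return o+d*(z-o[2])/d[2]
def proj(info,p):
    K=np.array(info["K"]);E=np.array(info["extrinsics"]);c=E[:3,:3].T@(np.array(p)-E[:3,3])
    s=np.array([c[0],-c[1]])/-c[2]; s=s*(1+info["k1"]*(s@s)); return K[:2,:2]@s+K[:2,2]
def totool(v):  # world vector (m) -> tool mm
    return np.round(R.from_quat(ctrl.get_state()["ee_rot"]).inv().apply(v)*1000,1)
E
python3 - <<'E'
from h import *
im=cv2.imread("pics/top0.png"); i=vision.camera_info("top")
a=cv2.resize(im[170:300,165:285],None,fx=3.3,fy=3.3,interpolation=cv2.INTER_CUBIC)
b=cv2.resize(im[190:290,375:470],None,fx=4.2,fy=4.2,interpolation=cv2.INTER_CUBIC)
h=max(a.shape[0],b.shape[0]); c=np.zeros((h,a.shape[1]+b.shape[1],3),np.uint8); c[:a.shape[0],:a.shape[1]]=a; c[:b.shape[0],a.shape[1]:]=b
cv2.imwrite("pics/z.png",np.clip(c.astype(float)*1.8,0,255).astype(np.uint8)); print(c.shape)
for n,uv,z in (("bar L",(210,285),.111),("bar R",(255,275),.111),("lid",(178,197),.111),("lid",(253,182),.111),("lid",(188,266),.111)): print(n,onplane(i,uv,z).round(3))
for uv in ((398,212),(452,227),(443,266),(385,250)): print("base",onplane(i,uv,.018).round(3))
E
```

```text
(429, 795, 3)
bar L [0.372 0.214 0.111]
bar R [0.391 0.13  0.111]
lid [0.542 0.283 0.111]
lid [0.572 0.139 0.111]
lid [0.408 0.257 0.111]
base [ 0.536 -0.158  0.018]
base [ 0.504 -0.272  0.018]
base [ 0.421 -0.249  0.018]
base [ 0.454 -0.128  0.018]
```

View pics/z.png

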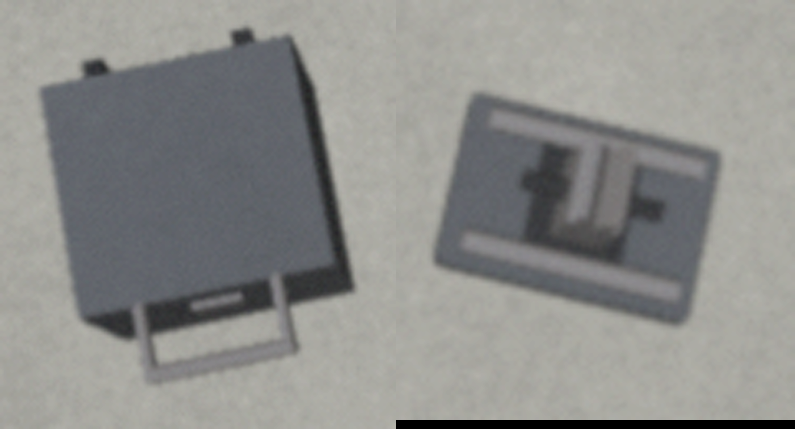

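The zoom shows the lid corners at zoom pixels (42,88), (292,38), (337,265) and (82,317), with the bar centreline from (150,377) to (296,347). The gauge base corners are (475,93), (720,152), (686,323) and (436,264), and the plate gap runs down the middle near x≈598.

Run:
```python
from h import *
i=vision.camera_info("top")
L=np.array([onplane(i,np.array(p)/3.3+(165,170),.115)[:2] for p in ((42,88),(292,38),(337,265),(82,317))])
B=np.array([onplane(i,np.array(p)/3.3+(165,170),.113)[:2] for p in ((150,377),(296,347))])
G=np.array([onplane(i,np.array(p)/4.2+(375-396/4.2,190),.018)[:2] for p in ((475,93),(720,152),(686,323),(436,264))])
print("lid sides",np.linalg.norm(np.diff(L,axis=0,append=L[:1]),axis=1)); print("centre",L.mean(0))
xa=(L[0]+L[1]-L[2]-L[3]);print("case yaw",np.arctan2(xa[1],xa[0]), "from sides",[np.arctan2(*(v[::-1])) for v in (L[0]-L[3],L[1]-L[2])])
d=L[0]-L[1]+L[3]-L[2]; print("yaw by y",np.arctan2(-d[0],d[1])); d=B[0]-B[1];print("yaw by bar",np.arctan2(-d[0],d[1]),"bar",B.mean(0),np.linalg.norm(d), "dist",B.mean(0)-L.mean(0))
print("gauge",G.mean(0),np.linalg.norm(np.diff(G,axis=0,append=G[:1]),axis=1)); d=G[0]-G[1]+G[3]-G[2]; print("gauge yaw",np.arctan2(-d[0],d[1])); d=G[0]-G[3]+G[1]-G[2]; print(np.arctan2(d[1],d[0]))
p=[onplane(i,np.array(p)/4.2+(375-396/4.2,190),.08)[:2] for p in((604,150),(588,220))];print("gap",p,np.mean(p,axis=0))
s=ctrl.get_state();M=R.from_quat(s["ee_rot"]).as_matrix();print(M.round(3))
print(np.arctan2(M[1,1],M[0,1]))
```

```text
lid sides [0.1485177  0.13766101 0.14762457 0.13768641]
centre [0.48957052 0.19480498]
case yaw 0.21971071667285874 from sides [np.float64(0.22295322421887656), np.float64(0.21646761078124394)]
yaw by y 0.20821553339000387
yaw by bar 0.20863095175552962 bar [0.3821213  0.17112541] 0.08406778362561516 dist [-0.10744922 -0.02367958]
gauge [ 0.47712463 -0.19988543] [0.12714726 0.08940541 0.1276081  0.09016591]
gauge yaw -0.23420078183356394
-0.23876378578853374
gap [array([ 0.4935875 , -0.19928189]), array([ 0.45999284, -0.19055756])] [ 0.47679017 -0.19491973]
[[-0.949  0.316 -0.001]
 [ 0.316  0.949 -0.002]
 [ 0.    -0.002 -1.   ]]
1.2489367514271066
```

```bash
python3 -m creep '[[[-34,-35,0],0,60],[[-34,-35,0],0,26],[[-34,-35,0],0,26],[[-34,-35,0],0,26],[[-34,-35,0],0,26],[[-34,-35,0],0,26],[[-34,-35,0],0,26],[[-34,-35,0],0,26],[[-36,-37,0],0,26],[[0,0,0],0.13,26]]' 20
python3 -m creep '[[[0,0,0],0.13,26],[[0,0,0],0.13,26],[[0,0,0],0.13,26],[[0,0,0],0.13,26],[[0,0,0],0.13,26],[[0,0,0],0.13,26],[[0,0,0],0.126,26],[[0,0,10],0,26],[[0,0,0],0,26],[[0,0,0],0,26]]'
python3 - <<'E'
from h import *
i=vision.camera_info("wrist"); im=vision.read_camera("wrist"); cv2.imwrite("pics/w1.png",im[:,:,::-1])
for p in ((.382,.171,.111),): print(proj(i,p))
s=ctrl.get_state(); M=R.from_quat(s["ee_rot"]).as_matrix(); print(s["tcp_pos"],np.arctan2(M[1,1],M[0,1]),M.round(3),s["opening"])
print(totool(np.array([.382,.171,.111])-s["tcp_pos"]), s["q"])
E
```

```text
time: 1.1
tcp_pos: [0.3829, 0.1672, 0.2434]
ee_rot: [0.225, 0.974, -0.001, 0.0]
ft_force: [-0.1, 1.5, 0.0]
opening: 0.0262
grip_force: 0.0
time: 2.1
tcp_pos: [0.3805, 0.1724, 0.2328]
ee_rot: [0.627, 0.779, -0.001, -0.0]
ft_force: [0.2, 0.8, 0.3]
opening: 0.026
grip_force: 0.0
[321.7839838  239.56398408]
[0.38069384 0.17246692 0.23322296] 0.21533566666015916 [[-0.214  0.977 -0.001]
 [ 0.977  0.214 -0.   ]
 [-0.    -0.001 -1.   ]] 0.026243134268261945
[ -1.7   1.1 122.2] [ 3.02551263e-01 -3.79125493e-01  1.97473254e+00  8.92570817e-06
  1.54684925e+00  8.72153500e-02]
```

View pics/w1.png

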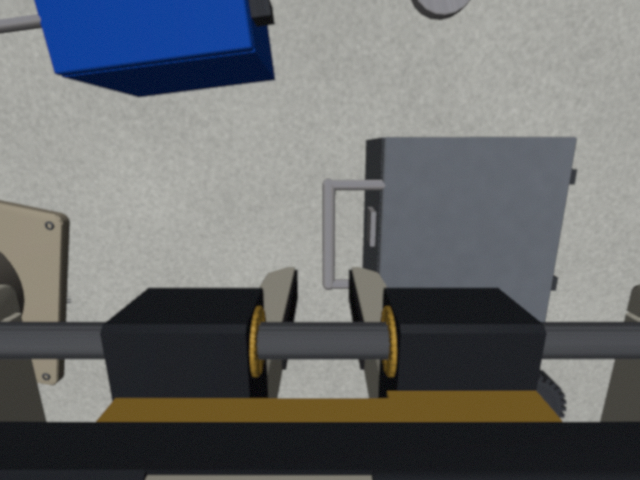

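The wrist view shows the bar running from about (327,183) to (329,287), with the lid edge at about x=384. I'll convert the bar to world coordinates.

Run:
```python
from h import *
i=vision.camera_info("wrist"); s=ctrl.get_state()
im=cv2.imread("pics/w1.png"); g=cv2.cvtColor(im,cv2.COLOR_BGR2GRAY).astype(int)
for r in (205,225,245,260): print(r,g[r,316:344].tolist())
for uv in ((328,183),(329,287),(328.5,235)):
    p=onplane(i,uv,.111); print(p, totool(p-s["tcp_pos"]))
print(np.array(i["extrinsics"]).round(3))
for uv in ((384,138),(575,138)): print(onplane(i,uv,.115))
```

```text
205 [172, 169, 169, 168, 166, 155, 133, 119, 124, 129, 134, 135, 134, 133, 131, 128, 120, 112, 116, 140, 156, 163, 166, 168, 168, 168, 167, 165]
225 [163, 163, 165, 166, 164, 154, 131, 118, 123, 132, 133, 135, 134, 132, 131, 128, 118, 113, 118, 142, 159, 163, 165, 165, 167, 165, 164, 164]
245 [166, 169, 168, 169, 166, 157, 132, 118, 123, 131, 135, 133, 134, 133, 130, 128, 118, 112, 122, 145, 162, 165, 165, 164, 167, 167, 169, 169]
260 [167, 166, 166, 166, 162, 153, 132, 122, 124, 130, 133, 134, 134, 132, 130, 127, 118, 111, 122, 148, 163, 167, 170, 171, 171, 170, 171, 171]
[0.37747286 0.21530422 0.111     ] [ 42.5   6.1 122.2]
[0.39664965 0.13303723 0.111     ] [-41.9   7.3 122.2]
[0.38669355 0.17574651 0.111     ] [  1.9   6.7 122.2]
[[ 0.977 -0.207 -0.052  0.368]
 [ 0.214  0.947  0.241  0.241]
 [-0.    -0.247  0.969  0.374]
 [ 0.     0.     0.     1.   ]]
[0.40980738 0.25589501 0.115     ]
[0.54481126 0.28559015 0.115     ]
```

```bash
python3 -m creep '[[[0,4,15],0,30],[[0,0,20],0,30],[[0,0,20],0,30],[[0,0,15],0,30],[[0,0,0],0,30],[[0,0,0],0,30],[[0,0,0],0,30],[[0,0,0],0,30],[[0,0,0],0,30],[[0,0,0],0,30]]'
python3 - <<'E'
from h import *
s=ctrl.get_state(); i=vision.camera_info("wrist"); im=vision.read_camera("wrist"); cv2.imwrite("pics/w2.png",im[:,:,::-1])
Rt=R.from_quat(s["ee_rot"])
for d in (0,.006,.025): print(proj(i,s["tcp_pos"]+Rt.apply([0,0,d])), proj(i,s["tcp_pos"]+Rt.apply([0,0.015,d])),proj(i,s["tcp_pos"]+Rt.apply([0,-.015,d])))
print(s["tcp_pos"],s["opening"])
for p in ((.382,.171,.111),(.3867,.1757,.111)): print(proj(i,p))
E
```

```text
time: 3.15
tcp_pos: [0.3852, 0.1735, 0.1641]
ee_rot: [0.628, 0.778, 0.0, 0.0]
ft_force: [-0.1, 0.7, -0.3]
opening: 0.0301
grip_force: 0.0
[318.06498877 307.37613872] [351.78362478 307.37730851] [284.34432738 307.36988677]
[318.23133576 301.52257316] [350.72358549 301.52415435] [285.73717289 301.51665302]
[318.68655562 285.5048972 ] [347.82268108 285.50738086] [289.54882063 285.49976096]
[0.38515238 0.17345099 0.16411113] 0.030120901384595854
[313.09168544 269.82355277]
[322.48779097 264.08436756]
```

View pics/w2.png

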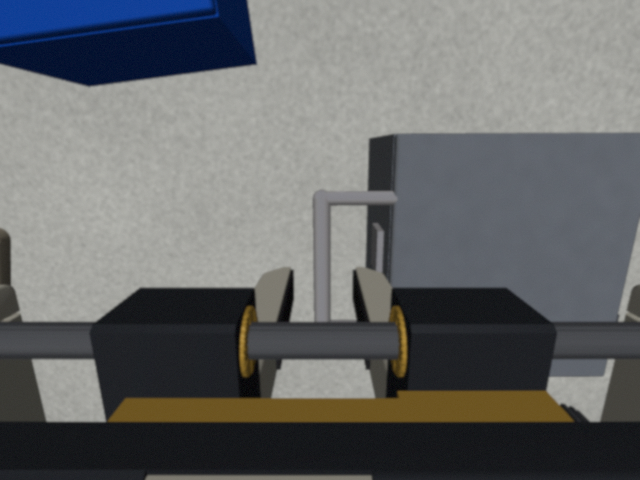

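The fingertips' inner edges are at columns 292 and 355 (mid 323) and the bar is at 322, so it is centred. I'll descend and close.

```bash
python3 -m creep '[[[0,0,15],0,30],[[0,0,15],0,30],[[0,0,12],0,30],[[0,0,5],0,30],[[0,0,0],0,0],[[0,0,0],0,0],[[0,0,0],0,0],[[0,0,0],0,0],[[0,0,0],0,0],[[0,0,0],0,0]]' 20
```

```text
time: 4.2
tcp_pos: [0.3845, 0.1734, 0.1173]
ee_rot: [0.628, 0.778, -0.0, -0.0]
ft_force: [-5.4, -1.2, 3.7]
opening: 0.0091
grip_force: 20.0
```

```bash
python3 -m creep '[[[0,1.3,-17.9],0,0],[[0,3.1,-17.7],0,0],[[0,4.8,-17.3],0,0],[[0,6.5,-16.8],0,0],[[0,8.2,-16],0,0],[[0,9.7,-15.1],0,0],[[0,11.2,-14.1],0,0],[[0,12.6,-12.9],0,0],[[0,13.8,-11.6],0,0],[[0,14.9,-10.1],0,0]]' 20
```

```text
time: 5.2
tcp_pos: [0.4689, 0.1918, 0.2691]
ee_rot: [0.628, 0.778, 0.0, -0.0]
ft_force: [-6.7, -1.0, 9.4]
opening: 0.0093
grip_force: 20.0
```

```bash
python3 -m creep '[[[0,15.8,-8.6],0,0],[[0,16.6,-7],0,0],[[0,17.2,-5.3],0,0],[[0,17.7,-3.5],0,0],[[0,17.9,-1.8],0,0],[[0,18,0],0,0],[[0,17.9,1.8],0,0],[[0,17.6,3.6],0,0],[[0,6.9,1.9],0,0],[[0,0,0],0,0]]' 20
```

```text
time: 6.2
tcp_pos: [0.6121, 0.2226, 0.2858]
ee_rot: [0.628, 0.778, 0.0, 0.0]
ft_force: [0.8, 0.7, 2.4]
opening: 0.0093
grip_force: 20.0
```

```bash
python3 -m creep '[[[0,0,0],0,30],[[0,0,0],0,30],[[0,0,0],0,30],[[0,0,-20],0,30],[[0,0,-40],0,30],[[0,-41,0],0,30],[[0,-41,0],0,40],[[0,-41,0],0,40],[[0,0,0],-0.15,40],[[0,0,0],-0.15,40]]'
python3 -m creep '[[[0,0,0],-0.15,40],[[0,0,0],-0.15,40],[[0,0,0],-0.15,40],[[0,0,0],-0.15,40],[[0,0,0],-0.15,40],[[0,0,0],-0.15,40],[[0,0,0],-0.15,40],[[0,0,0],-0.15,40],[[0,0,40],-0.07,40],[[0,0,20],0,40]]'
python3 - <<'E'
from h import *
import time
s=ctrl.get_state(); i=vision.camera_info("wrist"); im=vision.read_camera("wrist"); cv2.imwrite("pics/w3.png",im[:,:,::-1])
M=R.from_quat(s["ee_rot"]).as_matrix(); print(s["tcp_pos"],np.arctan2(M[1,1],M[0,1]),M.round(3),s["opening"],s["q"])
print(proj(i,(.491,.196,.099)))
i=vision.camera_info("top");im=vision.read_camera("top"); cv2.imwrite("pics/top1.png",im[:,:,::-1])
E
```

```text
time: 7.2
tcp_pos: [0.4896, 0.1961, 0.3453]
ee_rot: [0.502, 0.865, 0.0, 0.0]
ft_force: [0.8, 0.0, -0.0]
opening: 0.0397
grip_force: 0.0
time: 8.2
tcp_pos: [0.4903, 0.1961, 0.2828]
ee_rot: [-0.107, 0.994, -0.0, -0.001]
ft_force: [0.2, 0.0, -1.1]
opening: 0.0398
grip_force: 0.0
[0.49026949 0.19614399 0.28279989] 1.7857606644896178 [[-0.977 -0.213 -0.001]
 [-0.213  0.977 -0.   ]
 [ 0.002 -0.    -1.   ]] 0.039831367186290156 [ 2.83447211e-01 -7.69713985e-02  1.62836334e+00  1.44380661e-05
  1.59175454e+00 -1.50231309e+00]
[321.18822161 218.51499842]
```

View pics/w3.png

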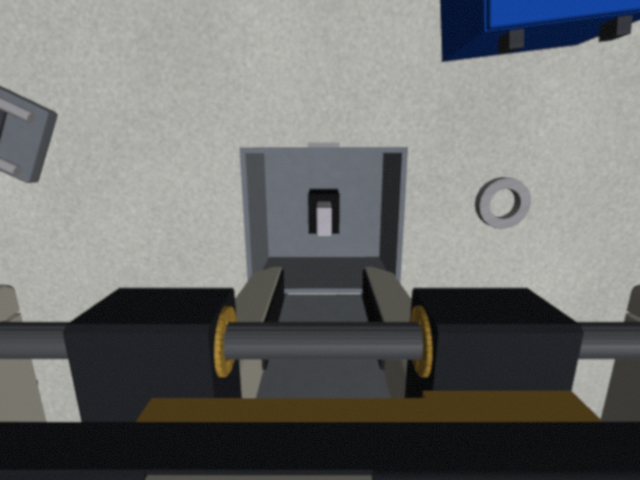

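The case is open. The grip top spans columns 317–332 and rows 206–236, centred at (324,221). The finger midline is also at column 324, so it is aligned and I'll descend.

```bash
python3 -m creep '[[[0,0,40],0,40],[[0,0,40],0,40],[[0,0,40],0,40],[[0,0,30],0,40],[[0,0,20],0,40],[[0,0,15],0,40],[[0,0,7],0,40],[[0,0,0],0,0],[[0,0,0],0,0],[[0,0,0],0,0]]' 25
python3 -m creep '[[[0,0,0],0,0],[[0,0,0],0,0],[[0,0,0],0,0],[[0,0,0],0,0],[[0,0,0],0,0],[[0,0,0],0,0],[[0,0,0],0,0],[[0,0,0],0,0],[[0,0,0],0,0],[[0,0,0],0,0]]'
```

```text
time: 9.3
tcp_pos: [0.4922, 0.1967, 0.0946]
ee_rot: [-0.106, 0.994, 0.0, 0.001]
ft_force: [0.7, 0.8, -0.3]
opening: 0.0206
grip_force: 0.0
time: 10.3
tcp_pos: [0.4919, 0.1966, 0.0942]
ee_rot: [-0.106, 0.994, 0.0, 0.001]
ft_force: [-0.7, 0.3, 6.3]
opening: 0.0144
grip_force: 25.0
```

```bash
python3 -m creep '[[[0,0,-20],0,0],[[0,0,-35],0,0],[[0,0,-35],0,0],[[0,0,-40],0,0],[[0,0,0],0,0],[[9.8,-38,0],0,0],[[9.8,-38,0],0,0],[[9.8,-38,0],0,0],[[9.8,-38,0],0,0],[[9.8,-38,0],0,0]]'
python3 -m creep '[[[9.8,-38,0],0,0],[[9.8,-38,0],0,0],[[9.8,-38,0],0,0],[[9.8,-38,0],0,0],[[9.8,-38,0],0,0],[[0,0,0],0.15,0],[[0,0,0],0.15,0],[[0,0,0],0.15,0],[[0,0,0],0,0],[[0,0,0],0,0]]'
python3 - <<'E'
from h import *
for n in ("wrist","top","side"):
    s=ctrl.get_state(); i=vision.camera_info(n); im=vision.read_camera(n); cv2.imwrite(f"pics/{n}5.png",im[:,:,::-1])
    M=R.from_quat(s["ee_rot"]).as_matrix()
    print(n,s["tcp_pos"],"tip",proj(i,s["tcp_pos"]+M@[0,0,.085]),"gap",proj(i,(.4768,-.195,.08)),proj(i,(.4768,-.1999,.08)))
print(np.arctan2(M[1,1],M[0,1]),M.round(3),s["opening"])
E
```

```text
time: 11.3
tcp_pos: [0.4826, -0.0011, 0.2224]
ee_rot: [-0.106, 0.994, 0.0, -0.0]
ft_force: [0.1, -0.5, -0.5]
opening: 0.0139
grip_force: 25.0
time: 12.3
tcp_pos: [0.4751, -0.1956, 0.2225]
ee_rot: [0.116, 0.993, 0.0, -0.0]
ft_force: [-0.5, -0.6, -0.5]
opening: 0.0139
grip_force: 25.0
wrist [ 0.47511291 -0.19562089  0.22249941] tip [319.82516576 247.55395111] gap [321.48733064 230.02574938] [315.83977601 231.32950894]
top [ 0.47520813 -0.19559179  0.22265458] tip [429.64382094 229.10018539] gap [422.66690227 234.01578708] [425.12902913 234.02667483]
side [ 0.4752696  -0.19556748  0.22278434] tip [369.58154656 277.43354347] gap [368.5543077  291.39330339] [369.89305435 292.84019994]
1.3368761272512892 [[-0.973  0.232 -0.   ]
 [ 0.232  0.973  0.   ]
 [ 0.     0.    -1.   ]] 0.013747456976624146
```

View pics/wrist5.png

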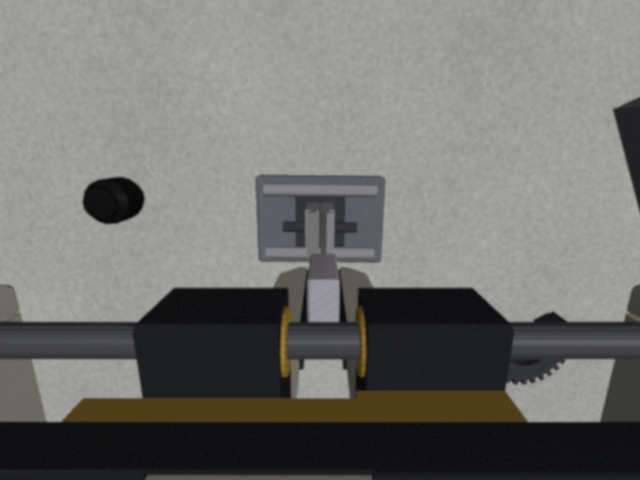

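View pics/side5.png

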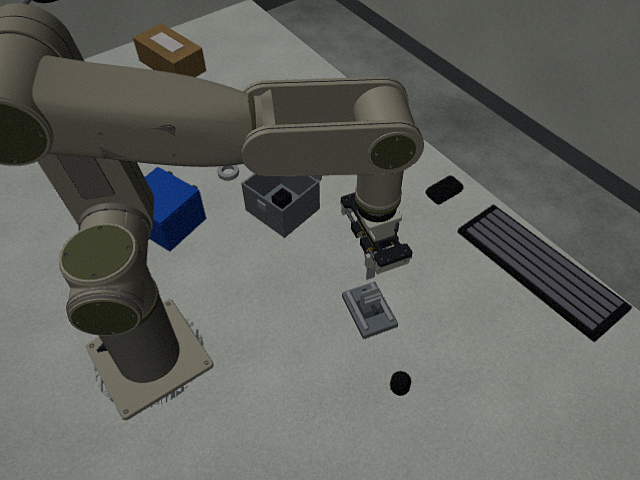

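The wrist view shows the gauge square to the tool. The plates are at columns about 305–320 and 326–335, and the blade's grip is at about 309–337. I'll zoom in on that area and on the side view.

Run:
```python
from h import *
a=cv2.imread("pics/wrist5.png")[170:290,255:388]; b=cv2.imread("pics/side5.png")[240:345,335:405]; t=cv2.imread("pics/top0.png")
a=cv2.resize(a,None,fx=3.3,fy=3.3,interpolation=cv2.INTER_CUBIC); b=cv2.resize(b,None,fx=5,fy=5,interpolation=cv2.INTER_CUBIC)
c=np.zeros((525,a.shape[1]+b.shape[1],3),np.uint8); c[:a.shape[0],:a.shape[1]]=a; c[:b.shape[0],a.shape[1]:]=b
cv2.imwrite("pics/z5.png",np.clip(c*1.5,0,255).astype(np.uint8)); print(c.shape,a.shape)
```

```text
(525, 789, 3) (396, 439, 3)
```

View pics/z5.png

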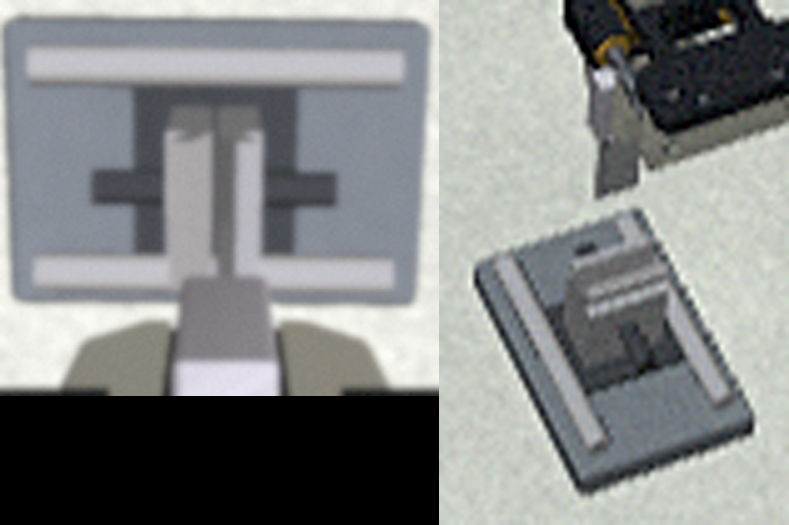

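In the zoomed wrist view the plates' outer edges are at zoom columns 163 and 263. That puts the gap centre at 213, or image column 319.5, while the blade is at about 323.8 where it is held. Correcting for the camera bias seen at the fingers and bar, the gap is at y≈-0.199, so I'll shift about -3 mm in tool y. The side view agrees that the blade is upright.

```bash
python3 -m creep '[[[-2.5,-3.2,0],0,0],[[0,0,15],0,0],[[0,0,15],0,0],[[0,0,12],0,0],[[0,0,8],0,0],[[0,0,4],0,0],[[0,0,0],0,0],[[0,0,0],0,0],[[0,0,0],0,0],[[0,0,0],0,0]]'
python3 -m creep '[[[0,0,2],0,0],[[0,0,2],0,0],[[0,0,2],0,0],[[0,0,2],0,0],[[0,0,2],0,0],[[0,0,0],0,0],[[0,0,0],0,0],[[0,0,0],0,0],[[0,0,0],0,0],[[0,0,0],0,0]]'
python3 - <<'E'
from h import *
for n in ("wrist","top","side"):
    cv2.imwrite(f"pics/{n}6.png",vision.read_camera(n)[:,:,::-1])
print(ctrl.get_state()["ft_force"],ctrl.get_state()["torque"])
E
```

```text
time: 13.45
tcp_pos: [0.4774, -0.1996, 0.1697]
ee_rot: [0.119, 0.993, -0.0, 0.001]
ft_force: [-0.4, 0.8, -0.8]
opening: 0.0136
grip_force: 25.0
time: 14.45
tcp_pos: [0.4771, -0.1995, 0.1592]
ee_rot: [0.119, 0.993, -0.0, 0.0]
ft_force: [-0.4, -1.0, 0.1]
opening: 0.0138
grip_force: 25.0
[-0.33943116  0.06261467  0.10473433] [-0.03396491 -0.01915645 -0.05433657]
```

There is no contact force with the tip about 6 mm into the mouth, so I'll continue down.

```bash
python3 -m creep '[[[0,0,2],0,0],[[0,0,2],0,0],[[0,0,2],0,0],[[0,0,2],0,0],[[0,0,2],0,0],[[0,0,2],0,0],[[0,0,2],0,0],[[0,0,0],0,0],[[0,0,0],0,0],[[0,0,0],0,0]]'
python3 -m creep '[[[0,0,2],0,0],[[0,0,2],0,0],[[0,0,2],0,0],[[0,0,1],0,0],[[0,0,0],0,0],[[0,0,0],0,0],[[0,0,0],0,0],[[0,0,0],0,0],[[0,0,0],0,0],[[0,0,0],0,0]]'
python3 - <<'E'
from h import *
for n in ("wrist","side"):
    cv2.imwrite(f"pics/{n}7.png",vision.read_camera(n)[:,:,::-1])
print(ctrl.get_state()["ft_force"],ctrl.get_state()["torque"])
a=cv2.imread("pics/wrist7.png")[170:290,255:388]; b=cv2.imread("pics/side7.png")[240:345,335:405]
a=cv2.resize(a,None,fx=3.3,fy=3.3,interpolation=cv2.INTER_CUBIC); b=cv2.resize(b,None,fx=5,fy=5,interpolation=cv2.INTER_CUBIC)
c=np.zeros((525,a.shape[1]+b.shape[1],3),np.uint8); c[:a.shape[0],:a.shape[1]]=a; c[:b.shape[0],a.shape[1]:]=b
cv2.imwrite("pics/z7.png",np.clip(c*1.5,0,255).astype(np.uint8))
E
```

```text
time: 15.6
tcp_pos: [0.477, -0.1994, 0.1447]
ee_rot: [0.119, 0.993, 0.0, -0.0]
ft_force: [2.3, 0.6, -1.8]
opening: 0.014
grip_force: 25.0
time: 16.6
tcp_pos: [0.4769, -0.1994, 0.1378]
ee_rot: [0.119, 0.993, 0.0, -0.0]
ft_force: [1.6, 0.3, -1.2]
opening: 0.0141
grip_force: 25.0
[ 1.07069233 -0.19317712 -2.49608419] [-0.09750131 -0.22042443 -0.00988264]
```

View pics/z7.png

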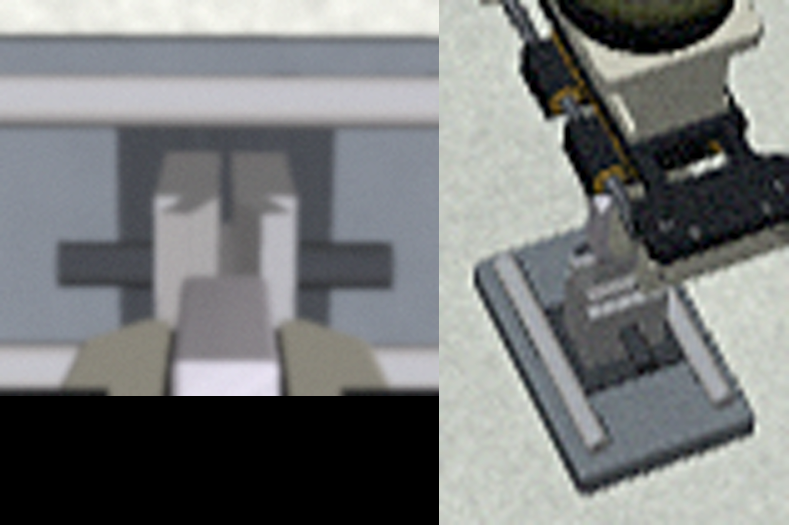

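The blade is in the gap. The plates span zoom columns 154–297 (mid 225.5) and the grip mid is 227. The robot-side edge of the plate tops is at zoom row 198, so I'll check the position along the width from that.

Run:
```python
from h import *
s=ctrl.get_state(); i=vision.camera_info("wrist"); M=R.from_quat(s["ee_rot"]).as_matrix(); g=M[:,0]
for dx in (10,20,30): print("edge z80 dx",dx,proj(i,s["tcp_pos"]+g*dx/1000-np.array([0,0,s["tcp_pos"][2]-.08])))
print("grip underside edge",proj(i,s["tcp_pos"]+M@[.014,0,.035]),"seen row",170+278/3.3)
print("seen plate row",170+198/3.3, s["grip_force"],s["tcp_pos"])
```

```text
edge z80 dx 10 [319.44722342 244.50093698]
edge z80 dx 20 [319.41158639 228.21999033]
edge z80 dx 30 [319.37513274 211.54007929]
grip underside edge [319.07516988 249.07143862] seen row 254.24242424242425
seen plate row 230.0 25.00060200691223 [ 0.4769291  -0.19938648  0.13785621]
```

```bash
python3 -c "
from station import ctrl
print(ctrl.job_done())"
```

```text
the job is handed in; nothing more can be done
None
```

I handed the job in at about 17 s with the lid open on its stop and the blade held upright between the plates, roughly 27 mm deep by my estimate and centred to within a few millimetres; the hand-in returned no verdict.

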